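# Close the strip straightener and lock it with its pin

### The arm

A 6-joint arm with a two-finger parallel gripper is mounted at the origin on a cart in front of the work surface, level with it; the furniture and walls round the work are solid. World frame = base frame: x ahead of the robot, y to its left, z up, the work surface at z = 0. Lengths are in m, angles in rad, forces in N, time in s.
With the tool pointing down it reaches from about 0.375 to 0.75 m from the base axis. Payload 9 kg.
Tool frame: the origin (TCP) lies where the fingers leave the gripper's body, on its centre line; the fingertips stand 73 mm ahead of it and the grasp point (between the pads) lies 54 mm ahead of it (bot.tip_reach is the distance from the TCP to the fingertips, in m); z points along the fingers, y is the line along which they close (so a half turn about z gives the same grasp; the last joint's range is limited). The gripper opens to 85 mm and grips with 20 to 120 N. Pads are 22 mm wide; open, the fingers measure 114 mm over their backs; the gripper's body (76 mm by 85 mm) begins 54 mm behind the grasp point. The pads swing forward as they close: fully open they stand 13 mm farther back than shut.
Start: joints at [1.096, 0.104, 0.097, 1.564, 0, 1.353], TCP at [0.152, 0.58, 0.304] pointing down, gripper open.
Joint ranges: [-2.99, 2.99], [-0.84, 1.86], [-1.1, 1.16], [-1.84, 2.11], [-1.51, 1.56], [-3.14, 3.14]. Speed limits (rad/s): [2.22, 2.22, 2.57, 3.14, 3.14, 3.14].

### API

Orientations are given as [roll, pitch, yaw] about the fixed x, y, z axes, in that order (R = Rz(yaw) Ry(pitch) Rx(roll)).
In Python, from workcell import bot, eyes, probe_bus gives the robot as it stands (bot), with the cameras (eyes) and the readings (probe_bus).
- The arm moves only by the shell command python3 nudge.py [OPENING] [FORCE], which reads ROWS from standard input. ROWS is a JSON object with one list for each field, all of the same length, 1 to 12, a row being the entries at one place: dx, dy, dz (the shift in m), turn (a turn about the tool's z in rad); each row shifts and turns the commanded pose from where the row before left it, along the tool's axes as they then stand; what a row does not reach is not made up. A row lasts 1/10 s, in which the tool goes at most 0.05 m and 0.15 rad, less where a joint would pass 70% of its speed; a pose out of reach is approached as far as the arm can. OPENING is the finger opening in m, set as the command begins (- or left out keeps the last). The fingers move at their own pace and stop on an object; FORCE is the grip in N (left out, the last holds). Time passes only in rows, so rows that do not move let the fingers close. It prints the time, the measured TCP pose, the force, the opening and the grip force at its end. Input that does not fit is refused with a message, and nothing moves.
- probe_bus.get_obs(): the state, without advancing time (a new reading comes with each control period).
- eyes.camera(name): name is "side" or "top"; returns the picture (420x560x3 uint8, red, green, blue); there is no depth.
- eyes.camera_model(name): a dict with "vertical_fov" (degrees; the focal length in pixels is half the picture's height over the tangent of half this angle, whatever the lens; pixels are square), "cx", "cy" (the principal point, pixels), "world_from_camera" (4x4, takes a point from camera to world coordinates). Camera axes: x right, y down, z forward; pixel columns grow to the right and rows downward; lengths in m; the calibration is good to about 2 mm. A picture is of the moment at which its call begins. camera_model takes no time and is no camera call.
- bot.job_done(): hands the job in; it is judged then, once.
The state is a dict: "t": time; "qpos": joint angles; "dq": joint speeds; "effort": joint torques, N m; "ee_pos": TCP position; "tcp_rot": TCP orientation; "wrist_force": force on the tool from outside, world axes, zero at the start; "wrist_torque": the same for the moment, N m; "opening": finger opening in m; "grip_force": force on a finger pad.
Only numpy, scipy, OpenCV 4.12 (cv2) and the standard library are available. Lean on these libraries where they do the work, as an engineer would, in place of code of your own. Each camera call takes 0.05 s, during which the arm holds its last target. There are 200 camera calls.

### The job

Close up the terminal strip straightener after its cleaning: swing the blue roller arm fully home into the fork, take the orange-headed lock pin from the wooden block and push it straight down through fork and arm until its collar sits flat on the fork, then swing the keeper plate right in over the collar so that the pin cannot work its way out. Leave the blue-headed pin in its hole, do not disturb the other things on the table, and let go of everything.

Things in the scene. Friction and masses are not known exactly. Their poses are not given: they have to be found in the camera images.
- straightener: fixed bench unit, stand 150 x 296 mm, deck 85 mm high at the back, origin under its middle (x away from the robot). Its steel deck slopes 25 degrees, low edge towards the robot. Dark steel fork on the deck's right half, open on its up-slope side: upper cheek 28 x 28 x 9 mm, gap 14 mm, lower cheek below it. Holes 12 mm in diameter, the arm's eye 12.5 mm
- fork_mouth (a point): centre of the pin hole on the fork's upper face. z: the hole's axis, square to the deck, leaning 25 degrees towards the robot; x up the slope, y left along the deck. The hole runs down to z = -39 mm. Within 60 mm nothing stands above z = 15 mm but the keeper's red post (top at 33 mm) and, with the arm closed, its handle, 42 mm to the left (top at 31 mm)
- roller_arm (a joint): blue roller arm, a bar 12 mm thick that swings parallel to the deck; rad, 0 = fully home at its stop, its eye (160 mm from the pivot) lined up with the fork's holes; grows as the eye swings up the slope out of the fork (starts 0.35 to 0.7, at most 0.95). Stiff pivot: stays where it is left, takes 2 to 5 N at the handle
- handle (a point): point on the axis of the arm's black handle, a round grip 22 mm in diameter standing square on the arm, 118 mm from its pivot; the point is 20 mm below the grip's free end and 21 mm above the arm's face. Axes turn with the arm: z square to the deck, y along the arm towards the pivot
- pivot_of_arm (a point): point on the arm's pivot axis, 160 mm left of the fork's hole (along y of fork_mouth), 22 mm below fork_mouth along z; the axis is parallel to z of fork_mouth, and the arm opens anticlockwise seen from above
- keeper (a joint): keeper, a steel plate 3 mm thick turning parallel to the deck, pivot 35 mm right of the hole; a 13 mm U slot in its hook end, a red thumb post on its tail. rad, 0 = closed at its stop, slot round the pin's neck above the collar; starts open at 1.3 to 1.55, hook down-slope (at most 1.6). Runs 6 mm above the fork: clears only a seated collar. Stays where left; takes about 1 N at the post
- keeper_post (a point): point on the axis of the keeper's red thumb post, 10 mm in diameter, 24 mm high, square on the tail, 34 mm from the keeper's pivot; the point is 7 mm below the post's top and 17 mm above the plate. To close, it travels some 80 degrees about keeper_pivot, clockwise seen from above: from the pivot's up-slope side to its right-hand side
- keeper_pivot (a point): point on the keeper's pivot axis, level with keeper_post above the deck (26 mm above fork_mouth along z); the axis is parallel to z of fork_mouth
- lock_pin: headed lock pin with an orange knob, steel; stands upright in one of the holes of the wooden block. Origin: centre of the underside of its collar, z along the pin towards the knob. Shank below the collar 10 mm in diameter, 36 mm long, the last 7 mm tapering to 5 mm; collar 18 mm diameter x 4 mm; neck 9 mm diameter x 8 mm; knob 16 mm diameter from z = 12 to 35 mm. 60 g (varies)
- blue_pin: another pin with a blue knob of the same size but a shank only 22 mm long, for another machine; stands in the block too and stays there. Origin and axes as lock_pin
- pin_block: fixed wooden pin block, 124 x 46 x 44 mm, origin at the centre of its underside, x along its length; three 13 mm holes, 40 mm deep, in a row along x at -42, 0 and +42 mm. The pins stand in the two end holes, either way round, with their collars on the block's top at z = 44 mm
- oiler: oil bottle with red spout, 42 x 41 x 130 mm, origin under its base; bystander
- brush: cleaning brush with wooden handle, 158 x 26 x 11 mm, origin under its middle; bystander
- hex_key: black hex key, 93 x 33 x 4 mm, origin under its middle; bystander
- micrometer: micrometer lying flat, 64 x 124 x 17 mm, origin under its middle; bystander
- vial: yellow vial with blue cap, 30 mm diameter, 64 mm high, origin under its base; bystander
- carton: small cardboard box, 51 x 66 x 45 mm, origin under its middle; bystander
- marker: marker pen, 132 x 12 x 14 mm, origin under its middle; bystander

How it is judged:
By the outcome, as a careful person would: the job done as asked, in the order asked, and still so for the second after the job is handed in, with the robot touching nothing.
It also fails if it takes over 58 s, if anything falls off the work surface, if the arm or the gripper's body presses on something with over 40 N, if the wrist force passes 120 N, or if a joint passes its speed limit or range.

## Working session

There is one attempt and no reset: what is moved stays moved. The work goes in short steps, Python scripts to look and compute and a shell command to move; the robot and the scene stay as the last step left them, time stands still between calls to the robot, and variables do not carry over. Pictures are saved under pics/ and viewed, at most 10 in all, crops included, and the job is handed in when it is done.

```bash
ls; mkdir -p pics
python3 - <<'E'
from workcell import bot, eyes, probe_bus
import cv2,numpy as np
for n in("side","top"):
    im=eyes.camera(n); cv2.imwrite(f"pics/{n}0.png",cv2.resize(im[:,:,::-1],(800,600),interpolation=cv2.INTER_CUBIC))
    m=eyes.camera_model(n); print({k:(np.round(v,4).tolist() if not isinstance(v,str) else v) for k,v in m.items()})
o=probe_bus.get_obs();print(o)
E
```

```text
nudge.py
pics
workcell.py
{'vertical_fov': 53.1764, 'cx': 283.6043, 'cy': 209.5967, 'world_from_camera': [[-0.8798, -0.3, 0.3688, 0.2462], [-0.4753, 0.5365, -0.6973, 0.6777], [0.0113, -0.7888, -0.6146, 0.6763], [0.0, 0.0, 0.0, 1.0]]}
{'vertical_fov': 43.5858, 'cx': 277.1177, 'cy': 209.187, 'world_from_camera': [[-0.0293, -0.9927, 0.1171, 0.4423], [-0.9995, 0.0302, 0.0059, 0.0037], [-0.0094, -0.1169, -0.9931, 1.3307], [0.0, 0.0, 0.0, 1.0]]}
{'t': 0.1, 'qpos': array([1.09632109e+00, 1.04629385e-01, 9.65617257e-02, 1.56391729e+00,
       2.05060018e-05, 1.35311528e+00]), 'dq': array([ 0.00098335, -0.00167308,  0.00045075,  0.00081042,  0.00165246,
       -0.00105615]), 'effort': array([ 5.71902143e-03, -5.58207858e+01,  5.04718316e+01,  1.31625443e-02,
       -2.89638656e-04,  3.12821351e-05]), 'ee_pos': array([0.15226359, 0.58013694, 0.3032141 ]), 'tcp_rot': array([-3.14043651e+00, -2.76724422e-04,  2.88479830e+00]), 'wrist_force': array([ 0.34962864,  0.14286908, -0.4130236 ]), 'wrist_torque': array([ 0.00259383, -0.00184176, -0.01901452]), 'grip_force': 0.0, 'opening': 0.08527682020349064}
```

View pics/side0.png

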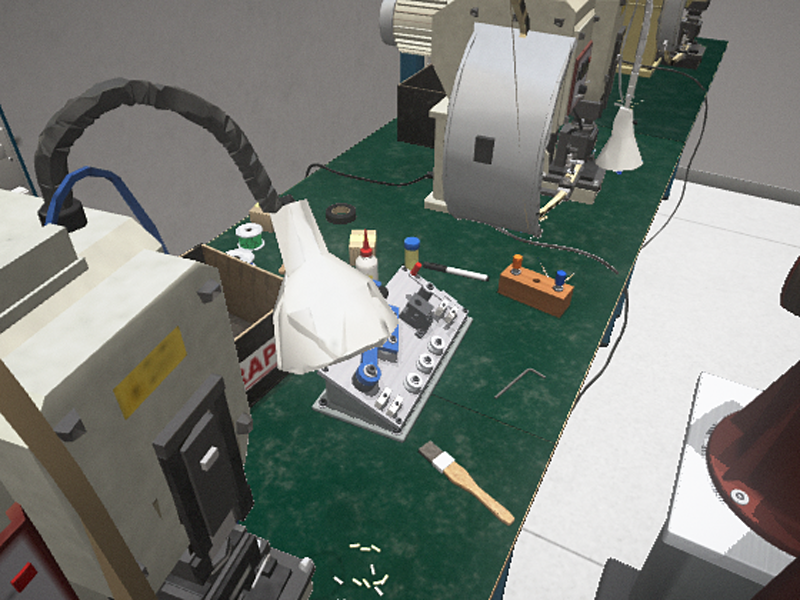

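View pics/top0.png

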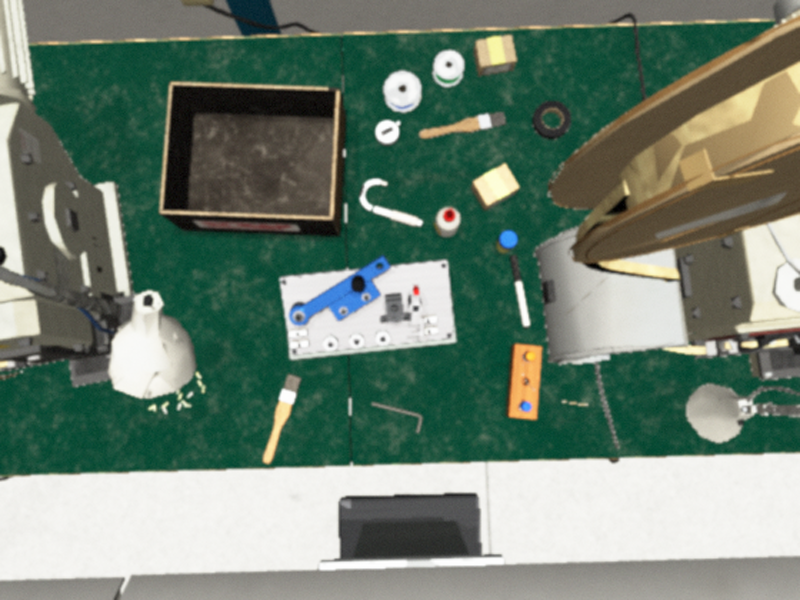

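The top view shows the straightener around (280–455, 262–358), and the block at (525,382) with the orange pin at (530,356) and the blue pin at (526,406). Next I'll enlarge crops.

Run:
```python
import cv2
from workcell import bot, eyes, probe_bus
im=eyes.camera("top")[:,:,::-1]
a=im[172:292,190:390]; cv2.imwrite("pics/t1.png",cv2.resize(a,(800,480),interpolation=cv2.INTER_CUBIC))
im=eyes.camera("side")[:,:,::-1]
a=im[160:310,220:420]; cv2.imwrite("pics/s1.png",cv2.resize(a,(800,600),interpolation=cv2.INTER_CUBIC))
```

```text
(no output)
```

View pics/t1.png

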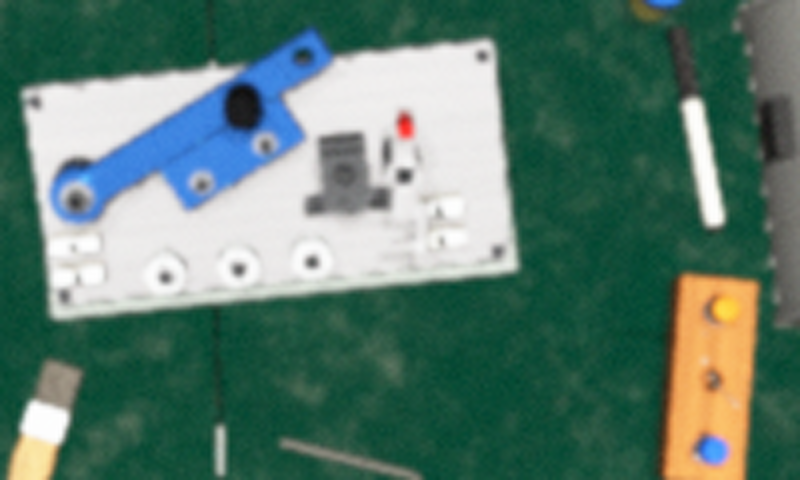

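View pics/s1.png

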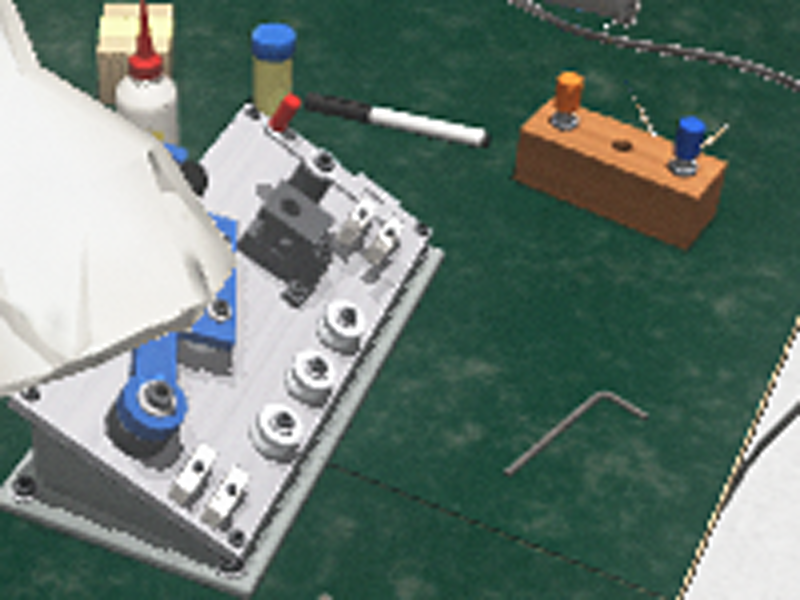

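```bash
cat > h.py <<'E'
import numpy as np
from workcell import bot, eyes, probe_bus
from scipy.spatial.transform import Rotation as R
from scipy.optimize import least_squares
CM={n:eyes.camera_model(n) for n in("top","side")}
def proj(n,p):
    m=CM[n];T=np.linalg.inv(np.array(m["world_from_camera"]));c=T[:3,:3]@p+T[:3,3]
    f=210/np.tan(np.radians(m["vertical_fov"]/2));return np.array([f*c[0]/c[2]+m["cx"],f*c[1]/c[2]+m["cy"]])
def tc(n,u,v,off=None):
    off=off or {"top":(190,172),"side":(220,160)}[n];return np.array([(u+.5)/4-.5+off[0],(v+.5)/4-.5+off[1]])
def tri(ot):
    return least_squares(lambda p:np.concatenate([proj(n,p)-q for n,q in ot]),[.5,0,.05])
def frame(yaw): return (R.from_euler('z',yaw)*R.from_euler('y',-25,degrees=True)).as_matrix()
rz=lambda a:np.array([[np.cos(a),-np.sin(a),0],[np.sin(a),np.cos(a),0],[0,0,1]])
def fk(x):
    F=x[:3];M=frame(x[3]);a,k=x[4],x[5]
    arm=lambda r,z:F+M@(np.array([0,.160,z])+rz(a)@np.array([0,-r,0]))
    post=lambda z:F+M@(np.array([0,-.035,z])+rz(k)@np.array([0,-.034,0]))
    loc=lambda p:F+M@np.array(p)
    return arm,post,loc,M
E
cat > fit.py <<'E'
from h import *
def res(x):
    arm,post,loc,M=fk(x)
    L=[("top",(345,174),x[:3]),("side",(291,206),x[:3]),
     ("top",(77,199),loc([0,.16,-.005])),("side",(158,396),loc([0,.16,-.005])),
     ("top",(303,57),arm(.16,-.010)),("top",(243,104),arm(.118,.011)),
     ("top",(404,128),post(.022)),("side",(285,112),post(.022)),
     ("top",(404,174),loc([0,-.035,.013])),("side",(323,159),loc([0,-.035,.013]))]
    return np.concatenate([proj(n,p)-tc(n,*q) for n,q,p in L])
s=least_squares(res,[.5,-.05,.08,0,.5,1.4]);x=s.x;np.save("x.npy",x)
print(np.round(x,4));print(np.round(res(x).reshape(-1,2),2).tolist())
arm,post,loc,M=fk(x)
print("pivot",loc([0,.16,-.022]),"handle",arm(.118,.011),"handle0",loc([0,.042,.011]),"post",post(.026),"M",M.round(3).tolist())
for nm,u,w in(("orange",(725,308),(570,77)),("blue",(713,450),(691,122))):
    t=tri([("top",tc("top",*u)),("side",tc("side",*w))]);print(nm,t.x.round(4),t.fun.round(2))
for nm,u,w in(("lampbot",(150,390),(330,360)),):
    t=tri([("top",np.array(u)*.7),("side",np.array(w)*.7)]);print(nm,t.x.round(3),t.fun.round(2))
E
python3 fit.py
```

```text
[0.5741 0.0149 0.0956 0.0713 0.4606 1.4956]
[[-0.24, -0.03], [0.17, 0.3], [-0.38, -0.17], [0.26, -0.29], [0.13, -0.05], [-0.11, 0.02], [0.11, -0.95], [-0.08, 0.21], [0.06, 0.25], [0.59, 0.03]]
pivot [0.5719444  0.17520578 0.07564014] handle [0.61297232 0.0721618  0.12771363] handle0 [0.56643471 0.05651228 0.10554829] post [ 0.596425   -0.0211025   0.13347136] M [[0.904, -0.071, -0.422], [0.065, 0.997, -0.03], [0.423, -0.0, 0.906]]
orange [ 0.4889 -0.2083  0.0809] [-0.   -0.02  0.02  0.  ]
blue [ 0.406  -0.197   0.0813] [-0.02 -0.09  0.1   0.01]
lampbot [0.474 0.362 0.304] [ -6.76 -13.1    9.44   1.68]
```

```bash
cat >> h.py <<'E'
def ray(n,q,z):
    m=CM[n];T=np.array(m["world_from_camera"]);f=210/np.tan(np.radians(m["vertical_fov"]/2))
    d=T[:3,:3]@np.array([(q[0]-m["cx"])/f,(q[1]-m["cy"])/f,1]);return T[:3,3]+d*(z-T[2,3])/d[2]
def to(p,yaw=None):
    "tool-frame delta from measured pose to world TCP p, turn to yaw"
    o=probe_bus.get_obs();r,pi,y=o["tcp_rot"];Rm=R.from_euler('xyz',o["tcp_rot"]).as_matrix()
    t=None if yaw is None else -((yaw-y+np.pi/2)%np.pi-np.pi/2)
    return (Rm.T@(np.array(p)-o["ee_pos"])).round(4),t
E
python3 - <<'E'
from h import *
for z in(0,.1,.2,.3,.4):
    print(z,"lamp R",ray("top",(137,245),z).round(3),"side",ray("side",(276,224),z).round(3),ray("side",(196,258),z).round(3),"lampfront",ray("top",(105,276),z).round(3),"drum",ray("top",(375,200),z).round(3),ray("top",(383,250),z).round(3),"side",ray("side",(378,162),z).round(3))
print(to([.25,.3,.32],np.pi+.0713))
E
```

```text
0 lamp R [0.519 0.37  0.   ] side [ 0.641 -0.028  0.   ] [0.741 0.166 0.   ] lampfront [0.443 0.45  0.   ] drum [ 0.615 -0.239  0.   ] [ 0.488 -0.252  0.   ] side [ 0.511 -0.442  0.   ]
0.1 lamp R [0.513 0.342 0.1  ] side [0.582 0.076 0.1  ] [0.668 0.241 0.1  ] lampfront [0.443 0.417 0.1  ] drum [ 0.602 -0.221  0.1  ] [ 0.484 -0.233  0.1  ] side [ 0.472 -0.276  0.1  ]
0.2 lamp R [0.507 0.315 0.2  ] side [0.524 0.18  0.2  ] [0.595 0.317 0.2  ] lampfront [0.443 0.383 0.2  ] drum [ 0.589 -0.202  0.2  ] [ 0.481 -0.214  0.2  ] side [ 0.433 -0.111  0.2  ]
0.3 lamp R [0.501 0.287 0.3  ] side [0.466 0.285 0.3  ] [0.522 0.393 0.3  ] lampfront [0.443 0.35  0.3  ] drum [ 0.576 -0.184  0.3  ] [ 0.477 -0.195  0.3  ] side [0.394 0.055 0.3  ]
0.4 lamp R [0.496 0.26  0.4  ] side [0.407 0.389 0.4  ] [0.448 0.468 0.4  ] lampfront [0.443 0.316 0.4  ] drum [ 0.563 -0.166  0.4  ] [ 0.474 -0.175  0.4  ] side [0.355 0.22  0.4  ]
(array([-0.1657, -0.2462, -0.0164]), np.float64(-0.3280900111109042))
```

Run:
```python
from h import *
P=lambda *a:np.array(a)*.7
for nm,u,w in(("hole",(548,290),(484,150)),("botcorner-near",(549,361),(538,232)),("botcorner-far",(538,242),(447,203)),("chain end",(615,460),(615,268)),("topnear",(683,352),(575,38)),("topfar",(590,230),(478,28)),("topnear2",(683,352),(560,120))):
    t=tri([("top",P(*u)),("side",P(*w))]);print(nm,t.x.round(3),t.fun.round(1))
```

```text
hole [ 0.573 -0.208  0.263] [ 0.2  0.6 -0.7 -0.1]
botcorner-near [ 0.472 -0.233  0.123] [ 0.7  2.3 -2.6 -0.4]
botcorner-far [ 0.657 -0.225  0.136] [ 2.1  4.9 -6.  -1. ]
chain end [ 0.32  -0.353  0.021] [-1.  -5.   5.6  0.6]
topnear [ 0.478 -0.334  0.423] [-0.5 -2.   2.6  0.3]
topfar [ 0.617 -0.228  0.444] [ 1.3  3.2 -4.3 -0.7]
topnear2 [ 0.487 -0.391  0.268] [-0.9 -3.4  4.4  0.6]
```

Run:
```python
import cv2
from workcell import bot, eyes, probe_bus
a=eyes.camera("side")[0:220,230:450,::-1]; cv2.imwrite("pics/s2.png",cv2.resize(a,(600,600),interpolation=cv2.INTER_CUBIC))
```

```text
(no output)
```

View pics/s2.png

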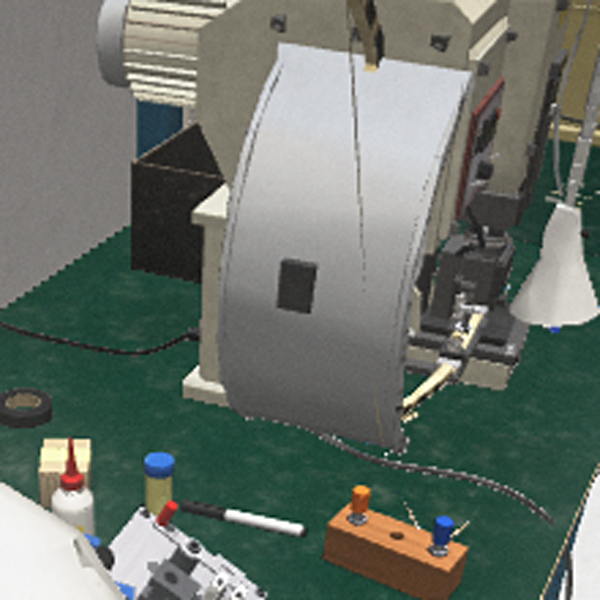

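Run:
```python
from h import *
f=210/np.tan(np.radians(CM["side"]["vertical_fov"]/2))
for n,pts,X in(("side",[(405,450),(403,400),(405,330),(410,290),(425,220),(440,160),(470,72)],.48),("side",[(240,415),(222,370),(220,300),(232,200),(255,110),(280,45)],.65)):
  m=CM[n];T=np.array(m["world_from_camera"])
  for u,v in pts:
    q=np.array([u,v])/2.727+[230,0]
    d=T[:3,:3]@np.array([(q[0]-m["cx"])/f,(q[1]-m["cy"])/f,1]);print(X,(T[:3,3]+d*(X-T[0,3])/d[0]).round(3),proj("top",T[:3,3]+d*(X-T[0,3])/d[0]).round(0)/.7)
o=probe_bus.get_obs();print(o["t"])
```

```text
0.48 [ 0.48  -0.321  0.064] [595.71428571 358.57142857]
0.48 [ 0.48  -0.278  0.143] [581.42857143 357.14285714]
0.48 [ 0.48  -0.243  0.23 ] [571.42857143 355.71428571]
0.48 [ 0.48  -0.238  0.269] [572.85714286 355.71428571]
0.48 [ 0.48  -0.249  0.326] [591.42857143 352.85714286]
0.48 [ 0.48  -0.266  0.371] [612.85714286 351.42857143]
0.48 [ 0.48  -0.316  0.427] [668.57142857 347.14285714]
0.65 [ 0.65  -0.29   0.072] [572.85714286 258.57142857]
0.65 [ 0.65  -0.237  0.149] [550.         251.42857143]
0.65 [ 0.65  -0.223  0.227] [551.42857143 242.85714286]
0.65 [ 0.65  -0.237  0.316] [574.28571429 230.        ]
0.65 [ 0.65  -0.276  0.383] [615.71428571 218.57142857]
0.65 [ 0.65  -0.322  0.426] [662.85714286 208.57142857]
0.25
```

The guard's overhang comes close to the orange pin, so I'll come back to that. Arm first: turn the tool so it closes along the deck, then move clear of the lamp.

```bash
echo '{"dx":[0,0,0],"dy":[0,0,0],"dz":[0,0,0],"turn":[-0.109,-0.109,-0.110]}' | python3 nudge.py 0.06 30
python3 - <<'E'
from h import *
print(to([.25,.3,.30],np.pi+.0713),to([.38,.08,.30]))
E
```

```text
t: 0.55
ee_pos: [0.1523, 0.5803, 0.3037]
tcp_rot: [-3.141, -0.0, -3.066]
wrist_force: [0.7, 0.1, -0.3]
opening: 0.0603
grip_force: 0.0
(array([-0.0762, -0.2869,  0.0038]), np.float64(0.0044118862341440135)) (array([-0.1892, -0.5161,  0.0038]), None)
```

```bash
echo '{"dx":[-0.0127,-0.0127,-0.0127,-0.0127,-0.0127,-0.0127,-0.019,-0.019,-0.019,-0.019,-0.019,-0.019],"dy":[-0.047,-0.047,-0.047,-0.047,-0.047,-0.047,-0.039,-0.039,-0.039,-0.039,-0.039,-0.039],"dz":[0,0,0,0,0,0,0,0,0,0,0,0],"turn":[0,0,0,0,0,0,0,0,0,0,0,0]}' | python3 nudge.py
python3 - <<'E'
from h import *
x=np.load("x.npy");arm=fk(x)[0];h=arm(.118,.011)
print(to(h+[0,0,.154]),to(h+[0,0,.054],np.pi+.0713))
E
```

```text
t: 1.75
ee_pos: [0.3794, 0.0774, 0.3041]
tcp_rot: [3.142, 0.001, -3.071]
wrist_force: [1.1, 0.4, -0.8]
opening: 0.0601
grip_force: 0.0
(array([-0.2326, -0.0217,  0.0226]), None) (array([-0.2325, -0.0217,  0.1226]), np.float64(-0.00047315884077114845))
```

```bash
echo '{"dx":[-0.0465,-0.0465,-0.0465,-0.0465,-0.0465,0,0,0,0],"dy":[-0.0043,-0.0043,-0.0043,-0.0043,-0.0045,0,0,0,0],"dz":[0.004,0.004,0.004,0.004,0.004,0.04,0.034,0.02,0],"turn":[0,0,0,0,0,0,0,0,0]}' | python3 nudge.py 0.05
python3 - <<'E'
from h import *
import cv2
x=np.load("x.npy");arm=fk(x)[0];h=arm(.118,.011)
print(to(h+[0,0,.054]),probe_bus.get_obs()["wrist_force"])
a=eyes.camera("top")[130:280,170:370,::-1]; cv2.imwrite("pics/t3.png",cv2.resize(a,(800,600),interpolation=cv2.INTER_CUBIC))
E
```

```text
t: 2.65
ee_pos: [0.6105, 0.0742, 0.1859]
tcp_rot: [3.141, -0.006, -3.07]
wrist_force: [-1.1, -0.0, -0.5]
opening: 0.05
grip_force: 0.0
(array([-0.0024, -0.0023,  0.0042]), None) [-1.13808125 -0.01770343 -0.52081606]
```

View pics/t3.png

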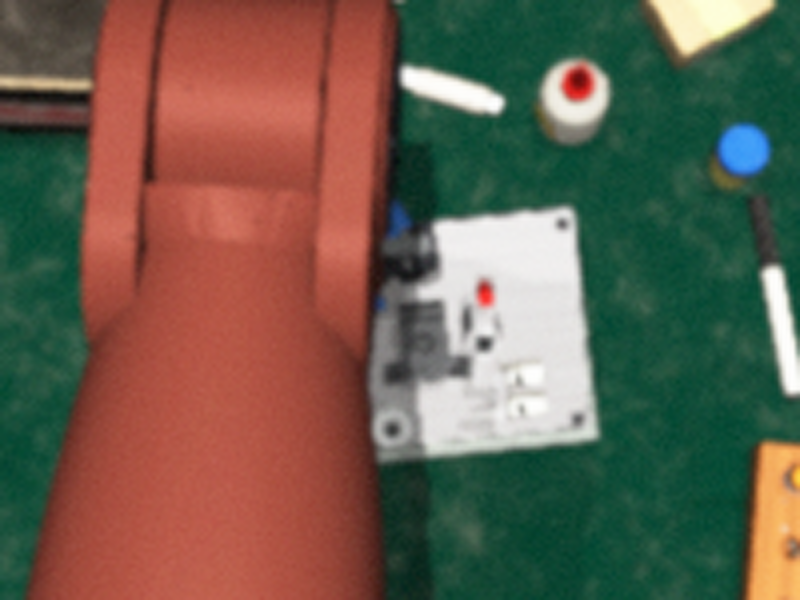

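The forearm (about 0.12 m wide) covers the handle in this view, and a finger shows at (410,255). I see no contact, so I'll close on the handle.

```bash
echo '{"dx":[-0.002,0,0,0],"dy":[-0.002,0,0,0],"dz":[0,0,0,0],"turn":[0,0,0,0]}' | python3 nudge.py 0.015 40
python3 - <<'E'
from h import *
x=np.load("x.npy");M=frame(x[3])
o=probe_bus.get_obs();Rm=R.from_euler('xyz',o["tcp_rot"]).as_matrix()
for k in range(7):
    y=x.copy();y[4]=x[4]*(1-k/6);h=fk(y)[0](.118,.011)
    if k: print((Rm.T@(h-hp)).round(4))
    hp=h
E
```

```text
t: 3.1
ee_pos: [0.6148, 0.0727, 0.192]
tcp_rot: [3.141, 0.002, -3.07]
wrist_force: [-3.3, 2.8, 5.7]
opening: 0.0209
grip_force: 39.5
[ 0.0075 -0.0037  0.0035]
[ 0.0077 -0.0031  0.0036]
[ 0.0079 -0.0024  0.0037]
[ 0.0081 -0.0017  0.0037]
[ 0.0082 -0.001   0.0038]
[ 0.0082 -0.0003  0.0038]
```

```bash
echo '{"dx":[0,0.0075,0.0077,0.0079,0.0081,0.0082,0.0082,0],"dy":[0,-0.0037,-0.0031,-0.0024,-0.0017,-0.001,-0.0003,0],"dz":[-0.004,0.0033,0.0034,0.0035,0.0036,0.0037,0.0037,0],"turn":[0,0,0,0,0,0,0,0]}' | python3 nudge.py
```

```text
t: 3.9
ee_pos: [0.5675, 0.0572, 0.172]
tcp_rot: [3.14, 0.001, -3.07]
wrist_force: [4.2, 4.0, -12.6]
opening: 0.0208
grip_force: 41.6
```

```bash
echo '{"dx":[0.003,0.003,0],"dy":[0,0,0],"dz":[0.001,0.001,0],"turn":[0,0,0]}' | python3 nudge.py; echo '{"dx":[0.003,0.003,0],"dy":[0,0,0],"dz":[0.001,0.001,0],"turn":[0,0,0]}' | python3 nudge.py
```

```text
t: 4.2
ee_pos: [0.5661, 0.057, 0.1721]
tcp_rot: [3.14, 0.012, -3.07]
wrist_force: [26.7, 9.2, -16.6]
opening: 0.0204
grip_force: 41.1
t: 4.5
ee_pos: [0.5615, 0.0567, 0.1724]
tcp_rot: [3.14, 0.016, -3.069]
wrist_force: [26.3, 11.0, -4.1]
opening: 0.0206
grip_force: 41.6
```

```bash
echo '{"dx":[0,0,0,0,0.03,0.03,0.03,0.02,0,0],"dy":[0,0,0,0,-0.035,-0.035,-0.035,-0.04,0,0],"dz":[0,0,-0.04,-0.045,-0.015,0,0,0,0,0],"turn":[0,0,0,0,0,0,0,0,0,0]}' | python3 nudge.py 0.045
python3 - <<'E'
from h import *
import cv2
a=eyes.camera("top")[140:290,190:390,::-1];b=eyes.camera("side")[0:300,150:450,::-1]
cv2.imwrite("pics/m4.png",np.hstack([cv2.resize(a,(480,360)),np.vstack([cv2.resize(b,(320,320)),np.zeros((40,320,3),np.uint8)])]))
cv2.imwrite("pics/t4.png",cv2.resize(a,(800,600),interpolation=cv2.INTER_CUBIC));cv2.imwrite("pics/s4.png",cv2.resize(b,(600,600),interpolation=cv2.INTER_CUBIC))
E
```

```text
t: 5.5
ee_pos: [0.4561, -0.0976, 0.269]
tcp_rot: [-3.141, 0.0, -3.073]
wrist_force: [0.4, -0.1, 0.0]
opening: 0.0452
grip_force: 0.0
```

View pics/s4.png

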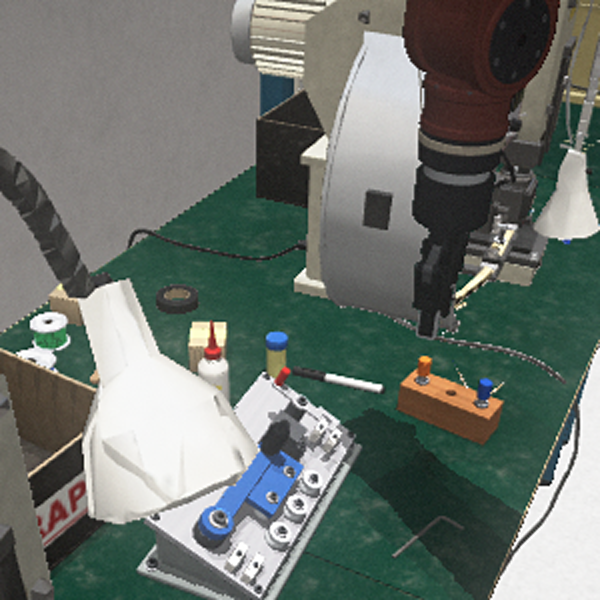

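The arm is home. The guard is still a threat to the pin grasp, so I'll fit its near edge from the pixels I've already read.

Run:
```python
from h import *
near=[(405,440),(403,400),(405,330),(410,290),(425,220),(440,160),(470,72)]
far=[(240,415),(222,370),(220,300),(232,200),(255,110),(280,45)]
S=lambda p:np.array(p)/2.727+[230,0]
th=np.linspace(-1.5,1.5,61)
def arc(x,X):
    yc,zc,r,yaw=x[:4]; return [np.array([X-yaw*(yc+r*np.cos(t)),yc+r*np.cos(t)+yaw*(X-.55),zc+r*np.sin(t)]) for t in th]
def dist(P,q):  # signed-ish distance to polyline
    d=np.linalg.norm(P-q,axis=1);i=np.clip(d.argmin(),1,len(P)-2);a,b=P[i-1],P[i+1];n=(b-a)/np.linalg.norm(b-a);w=q-a
    return n[0]*w[1]-n[1]*w[0]
def res(x):
    A=arc(x,x[4]);B=arc(x,x[5]);out=[]
    a=np.array([proj("side",p) for p in A]);b=np.array([proj("side",p) for p in B])
    out+=[dist(a,S(p)) for p in near]+[dist(b,S(p)) for p in far]
    ta=np.array([proj("top",p) for p in A]);tb=np.array([proj("top",p) for p in B])
    i=ta[:,0].argmin();j=tb[:,0].argmin()
    out+=[ta[i,0]-384.5,ta[i,1]-253,tb[j,0]-377,tb[j,1]-168]
    return np.array(out)
s=least_squares(res,[-.4,.25,.2,.0,.48,.65],loss="soft_l1")
print(s.x.round(4),res(s.x).round(1))
for z in(.1,.12,.15,.2,.25,.3,.35,.4): 
    c=(z-s.x[1])/s.x[2]
    if abs(c)<1: print(z,round(s.x[0]+s.x[2]*np.sqrt(1-c*c)+s.x[3]*(s.x[4]-.55),3))
```

```text
[-0.423   0.2433  0.2139  0.0461  0.4642  0.6331] [ 3.3  2.9  0.6 -0.2 -0.5 -0.9 -0.8 -0.7 -0.2  0.3  0.4  0.6  0.5  0.3
  0.1  0.1  7.5]
0.1 -0.268
0.12 -0.252
0.15 -0.234
0.2 -0.217
0.25 -0.213
0.3 -0.221
0.35 -0.242
0.4 -0.281
```

```bash
python3 - <<'E'
from h import *
print(to([.485,-.14,.18]))
E
echo '{"dx":[-0.01,-0.01,-0.007,0],"dy":[-0.013,-0.013,-0.013,0],"dz":[0.03,0.03,0.03,0],"turn":[0,0,0,0]}' | python3 nudge.py 0.04
```

```text
(array([-0.0252, -0.0458,  0.0889]), None)
t: 6.0
ee_pos: [0.4852, -0.1323, 0.1744]
tcp_rot: [3.138, -0.005, -3.069]
wrist_force: [-0.9, 0.6, -0.5]
opening: 0.04
grip_force: 0.0
```

```bash
echo '{"dx":[0,0,0],"dy":[-0.01,-0.006,0],"dz":[0,0,0],"turn":[0,0,0]}' | python3 nudge.py;echo '{"dx":[0,0,0],"dy":[-0.003,-0.003,0],"dz":[0,0,0],"turn":[0,0,0]}' | python3 nudge.py; echo '{"dx":[0,0,0],"dy":[-0.003,-0.003,0],"dz":[0,0,0],"turn":[0,0,0]}' | python3 nudge.py; python3 -c "
from workcell import bot, eyes, probe_bus
print(probe_bus.get_obs()['effort'].round(1))"
```

```text
t: 6.3
ee_pos: [0.488, -0.1503, 0.1805]
tcp_rot: [-3.14, 0.002, -3.071]
wrist_force: [0.1, 0.2, 0.5]
opening: 0.04
grip_force: 0.0
t: 6.6
ee_pos: [0.4878, -0.1559, 0.1791]
tcp_rot: [-3.141, 0.001, -3.071]
wrist_force: [0.2, 0.1, 0.3]
opening: 0.04
grip_force: 0.0
t: 6.9
ee_pos: [0.4881, -0.1619, 0.1787]
tcp_rot: [3.142, 0.0, -3.071]
wrist_force: [-0.9, 0.3, 0.0]
opening: 0.0398
grip_force: 0.0
[ -0.2 -42.6  50.   -0.   -0.   -0.1]
```

Tracking is clean so far, so I'll take a quick look with both cameras.

Run:
```python
from h import *
import cv2
a=eyes.camera("top")[140:290,290:440,::-1];b=eyes.camera("side")[60:210,290:440,::-1]
cv2.imwrite("pics/m5.png",np.hstack([cv2.resize(i,(400,400),interpolation=cv2.INTER_CUBIC) for i in(a,b)]))
```

```text
(no output)
```

View pics/m5.png

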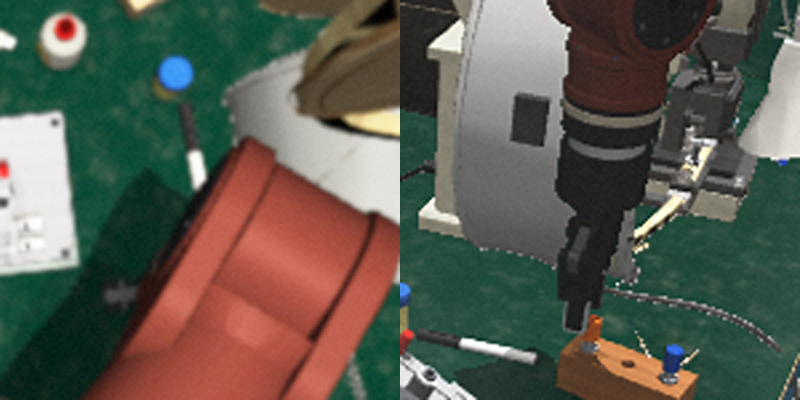

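Left half: the wrist already overlaps the guard's outline, without contact. Right half: the fingers are beside the orange knob at (592,328). I'll creep on in small steps, checking each time.

```bash
for i in 1; do echo '{"dx":[0,0,0,0],"dy":[-0.003,-0.003,-0.003,0],"dz":[0,0,0,0],"turn":[0,0,0,0]}' | python3 nudge.py; python3 -c "
from workcell import bot, eyes, probe_bus
print(probe_bus.get_obs()['effort'].round(1))"; done
```

```text
t: 7.4
ee_pos: [0.4888, -0.1709, 0.1787]
tcp_rot: [-3.142, 0.0, -3.071]
wrist_force: [0.1, -0.2, 0.2]
opening: 0.0404
grip_force: 0.0
[ -0.2 -43.1  50.   -0.   -0.   -0.1]
```

```bash
echo '{"dx":[0,0,0],"dy":[-0.003,-0.003,0],"dz":[0,0,0],"turn":[0,0,0]}' | python3 nudge.py; python3 -c "
from workcell import bot, eyes, probe_bus
print(probe_bus.get_obs()['effort'].round(1))"
```

```text
t: 7.7
ee_pos: [0.4892, -0.1769, 0.1787]
tcp_rot: [-3.142, 0.0, -3.071]
wrist_force: [-0.3, -0.0, 0.9]
opening: 0.04
grip_force: 0.0
[ -0.2 -43.4  50.   -0.   -0.   -0.1]
```

```bash
echo '{"dx":[0,0,0,0],"dy":[-0.003,-0.003,-0.003,0],"dz":[0,0,0,0],"turn":[0,0,0,0]}' | python3 nudge.py; python3 -c "
from workcell import bot, eyes, probe_bus
print(probe_bus.get_obs()['effort'].round(1))"
```

```text
t: 8.1
ee_pos: [0.4898, -0.1859, 0.1787]
tcp_rot: [-3.142, -0.0, -3.071]
wrist_force: [-0.1, -0.1, -0.1]
opening: 0.0397
grip_force: 0.0
[ -0.2 -44.   50.   -0.   -0.   -0.1]
```

```bash
echo '{"dx":[0,0,0,0],"dy":[-0.003,-0.003,-0.003,0],"dz":[0,0,0,0],"turn":[0,0,0,0]}' | python3 nudge.py; python3 -c "
from workcell import bot, eyes, probe_bus
print(probe_bus.get_obs()['effort'].round(1))"
```

```text
t: 8.5
ee_pos: [0.4905, -0.1948, 0.1787]
tcp_rot: [-3.142, 0.0, -3.071]
wrist_force: [-1.4, -0.4, 0.2]
opening: 0.0398
grip_force: 0.0
[ -0.2 -44.6  50.   -0.   -0.   -0.1]
```

```bash
echo '{"dx":[0,0,0,0],"dy":[-0.003,-0.003,-0.003,0],"dz":[0,0,0,0],"turn":[0,0,0,0]}' | python3 nudge.py; python3 -c "
from h import *
print(probe_bus.get_obs()['effort'].round(1),to([.4885,-.2083,.16],np.pi+.0713))"
```

```text
t: 8.9
ee_pos: [0.4911, -0.2038, 0.1787]
tcp_rot: [-3.142, 0.0, -3.071]
wrist_force: [0.6, 0.5, -0.6]
opening: 0.0401
grip_force: 0.0
[ -0.2 -45.2  50.   -0.   -0.   -0.1] (array([ 0.0029, -0.0043,  0.0187]), np.float64(-0.0004443297207838981))
```

No contact anywhere, so I'll align over the knob and go down.

```bash
echo '{"dx":[0.0025,0,0,0,0,0],"dy":[-0.0045,0,0,0,0,0],"dz":[0,0.015,0.015,0.012,0.008,0],"turn":[0,0,0,0,0,0]}' | python3 nudge.py; python3 -c "
from h import *
print(probe_bus.get_obs()['effort'].round(1),to([.489,-.2083,.128],np.pi+.0713))"
```

```text
t: 9.5
ee_pos: [0.4881, -0.2074, 0.1268]
tcp_rot: [3.14, -0.002, -3.07]
wrist_force: [-0.5, -0.0, -0.5]
opening: 0.0401
grip_force: 0.0
[ -0.1 -45.7  48.7  -0.5  -0.    0. ] (array([-0.0008, -0.001 , -0.0012]), np.float64(3.583323730005361e-05))
```

```bash
echo '{"dx":[0,0,0,0],"dy":[0,0,0,0],"dz":[0,0,0,0],"turn":[0,0,0,0]}' | python3 nudge.py 0.008 30; python3 -c "
from h import *
import cv2
b=eyes.camera('side')[110:210,330:450,::-1]
cv2.imwrite('pics/s6.png',cv2.resize(b,(720,600),interpolation=cv2.INTER_CUBIC))
"
```

```text
t: 9.9
ee_pos: [0.4893, -0.2083, 0.1293]
tcp_rot: [-3.141, 0.001, -3.07]
wrist_force: [-0.1, -0.2, 0.8]
opening: 0.0149
grip_force: 29.6
```

```bash
echo '{"dx":[0,0,0],"dy":[0,0,0],"dz":[-0.011,-0.011,0],"turn":[0,0,0]}' | python3 nudge.py; echo '{"dx":[0.005,0.005,0.005,0.005,0.005,0],"dy":[0,0,0,0,0,0],"dz":[0.0003,0.0007,0.001,0.0014,0.0016,0],"turn":[0,0,0,0,0,0]}' | python3 nudge.py
```

```text
t: 10.25
ee_pos: [0.4899, -0.2088, 0.1531]
tcp_rot: [-3.14, 0.003, -3.07]
wrist_force: [1.0, -0.4, -0.2]
opening: 0.0148
grip_force: 29.4
t: 10.85
ee_pos: [0.4637, -0.2101, 0.1457]
tcp_rot: [-3.141, 0.001, -3.071]
wrist_force: [4.4, -1.9, 4.1]
opening: 0.015
grip_force: 31.1
```

```bash
echo '{"dx":[0.005,0.005,0,0,0,0,0,0,0],"dy":[0,0,0,0,0.01,0.03,0.04,0.03,0],"dz":[-0.01,-0.01,-0.03,-0.04,-0.02,0,0,0,0],"turn":[0,0,0,0,0,0,0,0,0]}' | python3 nudge.py; python3 -c "
from h import *
x=np.load('x.npy');M=frame(x[3]);print(to(x[:3]+M[:,2]*.082+[0,0,.054],np.pi+.0713))
"
```

```text
t: 11.75
ee_pos: [0.4449, -0.0978, 0.2553]
tcp_rot: [3.14, -0.002, -3.067]
wrist_force: [0.4, -1.0, -0.5]
opening: 0.0146
grip_force: 30.6
(array([-0.1026,  0.103 ,  0.0314]), np.float64(0.002879239883391449))
```

```bash
python3 -c "
from h import *
import cv2
o=probe_bus.get_obs();g=o['ee_pos']-[0,0,.054];print(proj('side',g))
M=frame(.0713)
im=eyes.camera('side');c=proj('side',g).astype(int)
a=im[c[1]-35:c[1]+65,c[0]-60:c[0]+60,::-1]
print(c-[60,35]);cv2.imwrite('pics/s7.png',cv2.resize(a,(720,600),interpolation=cv2.INTER_CUBIC))
for t in(0,.2,.44,.6):
  d=np.array([-np.sin(t),0,np.cos(t)]);print(t,[((proj('side',g-d*k)-(c-[60,35])+.5)*6-.5).round(0) for k in(0,.031,.067)])
"
```

```text
[370.87542985 162.77314287]
[310 127]
0 [array([368., 217.]), array([356., 289.]), array([343., 370.])]
0.2 [array([368., 217.]), array([340., 284.]), array([310., 357.])]
0.44 [array([368., 217.]), array([323., 273.]), array([273., 335.])]
0.6 [array([368., 217.]), array([313., 264.]), array([252., 316.])]
```

View pics/s7.png

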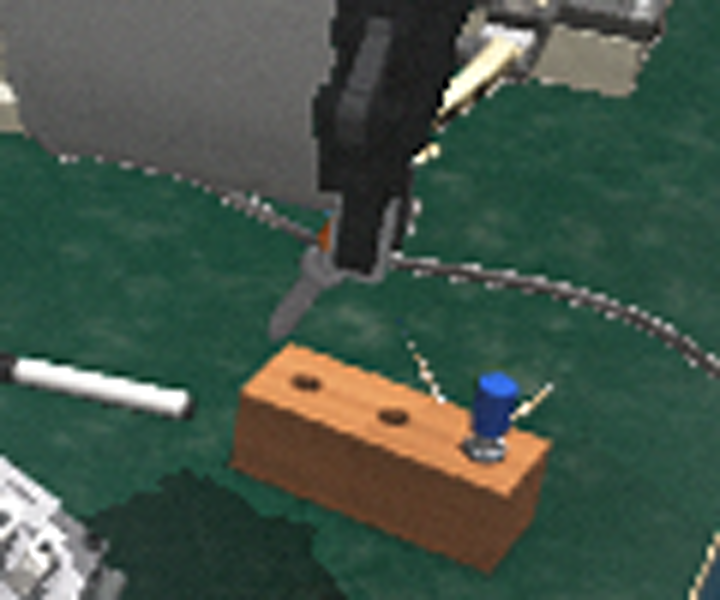

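The pin tip at (275,333) and collar at (318,270) match a tilt of 0.43–0.44 rad, which is just right. I'll go to the fork.

```bash
echo '{"dx":[-0.03,-0.03,-0.03,0,-0.0042,-0.0042,0],"dy":[0.0345,0.0345,0.035,0,0,0,0],"dz":[0.001,0.001,0.002,0,0.009,0.009,0],"turn":[0.001,0.001,0.001,0,0,0,0]}' | python3 nudge.py; python3 -c "
from h import *
x=np.load('x.npy');M=frame(x[3]);print(to(x[:3]+M[:,2]*.082+[0,0,.054],np.pi+.0713))
"
```

```text
t: 12.5
ee_pos: [0.5363, 0.0086, 0.2316]
tcp_rot: [3.141, -0.003, -3.075]
wrist_force: [-0.9, 0.0, -1.4]
opening: 0.0152
grip_force: 30.6
(array([-0.0034,  0.0037,  0.0077]), np.float64(-0.004965293289693307))
```

```bash
echo '{"dx":[-0.0034,0,0],"dy":[0.0037,0,0],"dz":[0.0077,0,0],"turn":[-0.004,0,0]}' | python3 nudge.py; python3 -c "
from h import *
import cv2
x=np.load('x.npy');M=frame(x[3]);print(to(x[:3]+M[:,2]*.082+[0,0,.054],np.pi+.0713))
ims=[]
for n in('side','top'):
  c=proj(n,x[:3]+M[:,2]*.02).astype(int);a=eyes.camera(n)[c[1]-25:c[1]+25,c[0]-20:c[0]+20,::-1];print(c-[20,25]);ims.append(cv2.resize(a,(400,500),interpolation=cv2.INTER_CUBIC))
  print([((proj(n,x[:3]+M[:,2]*k)-(c-[20,25])+.5)*10-.5).round(0) for k in (0,.015,.051)])
cv2.imwrite('pics/m8.png',np.hstack(ims))
"
```

```text
t: 12.8
ee_pos: [0.54, 0.0135, 0.226]
tcp_rot: [3.142, -0.0, -3.07]
wrist_force: [-0.6, -0.0, -1.2]
opening: 0.015
grip_force: 30.6
(array([ 0.0006, -0.001 ,  0.0021]), np.float64(0.0006049964208418857))
[276 180]
[array([170., 319.]), array([198., 278.]), array([267., 176.])]
[255 192]
[array([211., 235.]), array([213., 256.]), array([218., 308.])]
```

View pics/m8.png

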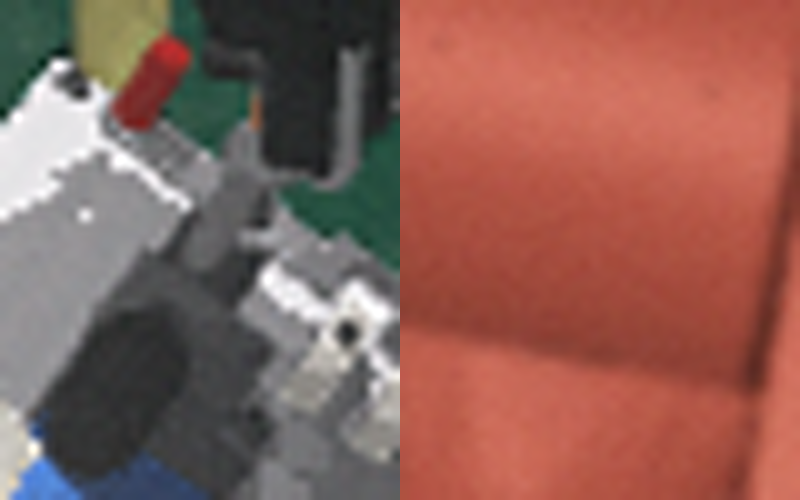

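The tip at about (200,265) lies on the hole's axis in the side view. I'll start the insertion, watching the force.

```bash
echo '{"dx":[0.0006,-0.0021,-0.0021,-0.0021,0],"dy":[-0.001,0,0,0,0],"dz":[0.002,0.0045,0.0045,0.0045,0],"turn":[0,0,0,0,0]}' | python3 nudge.py; echo '{"dx":[-0.0017,-0.0017,0],"dy":[0,0,0],"dz":[0.0036,0.0036,0],"turn":[0,0,0]}' | python3 nudge.py
cat > e.py <<'E'
from h import *
x=np.load('x.npy');M=frame(x[3]);o=probe_bus.get_obs()
d=M.T@(o['ee_pos']-[0,0,.054]-x[:3]);print("fork frame grip",d.round(4),"tip z",round(d[2]-.067,4),"F",(M.T@o['wrist_force']).round(1))
E
python3 e.py
```

```text
t: 13.4
ee_pos: [0.5458, 0.0132, 0.2094]
tcp_rot: [3.141, -0.001, -3.069]
wrist_force: [-0.8, -0.1, -0.8]
opening: 0.015
grip_force: 30.6
t: 13.7
ee_pos: [0.5493, 0.0134, 0.2026]
tcp_rot: [3.141, -0.001, -3.069]
wrist_force: [0.1, -0.7, -1.1]
opening: 0.0147
grip_force: 30.6
fork frame grip [-0.0001  0.0002  0.0586] tip z -0.0084 F [-0.4 -0.7 -1. ]
```

Tip is 8 mm inside with no force. I'll continue.

```bash
echo '{"dx":[-0.0017,-0.0017,0],"dy":[0,0,0],"dz":[0.0036,0.0036,0],"turn":[0,0,0]}' | python3 nudge.py;python3 e.py; echo '{"dx":[-0.0017,-0.0017,0],"dy":[0,0,0],"dz":[0.0036,0.0036,0],"turn":[0,0,0]}' | python3 nudge.py; python3 e.py
```

```text
t: 14.0
ee_pos: [0.5527, 0.0136, 0.1954]
tcp_rot: [3.141, -0.001, -3.069]
wrist_force: [-0.6, 0.1, -0.7]
opening: 0.015
grip_force: 30.6
fork frame grip [-0.0001  0.0002  0.0506] tip z -0.0164 F [-0.8  0.1 -0.4]
t: 14.3
ee_pos: [0.556, 0.0139, 0.1881]
tcp_rot: [3.141, -0.001, -3.069]
wrist_force: [-1.5, 0.9, -0.9]
opening: 0.0154
grip_force: 30.5
fork frame grip [-0.0001  0.0003  0.0426] tip z -0.0244 F [-1.7  1.  -0.2]
```

```bash
echo '{"dx":[-0.0017,-0.0017,0],"dy":[0,0,0],"dz":[0.0036,0.0036,0],"turn":[0,0,0]}' | python3 nudge.py;python3 e.py; echo '{"dx":[-0.0013,-0.0008,0],"dy":[0,0,0],"dz":[0.0027,0.0018,0],"turn":[0,0,0]}' | python3 nudge.py; python3 e.py
```

```text
t: 14.6
ee_pos: [0.5594, 0.0142, 0.1808]
tcp_rot: [3.141, -0.001, -3.069]
wrist_force: [-1.8, 0.9, -3.8]
opening: 0.0147
grip_force: 30.4
fork frame grip [-0.0001  0.0003  0.0346] tip z -0.0324 F [-3.2  1.1 -2.8]
t: 14.9
ee_pos: [0.561, 0.0143, 0.1776]
tcp_rot: [3.141, -0.001, -3.069]
wrist_force: [-10.0, 1.6, 4.3]
opening: 0.0149
grip_force: 31.3
fork frame grip [-0.      0.0003  0.0309] tip z -0.0361 F [-7.2  2.3  8.1]
```

```bash
echo '{"dx":[-0.0006,0],"dy":[0,0],"dz":[0.0014,0],"turn":[0,0]}' | python3 nudge.py;python3 e.py; echo '{"dx":[-0.0006,0],"dy":[0,0],"dz":[0.0014,0],"turn":[0,0]}' | python3 nudge.py; python3 e.py
```

```text
t: 15.1
ee_pos: [0.5612, 0.0144, 0.1774]
tcp_rot: [-3.141, -0.002, -3.069]
wrist_force: [-16.2, 0.7, 17.7]
opening: 0.0148
grip_force: 32.4
fork frame grip [0.0001 0.0003 0.0307] tip z -0.0363 F [-7.1  1.8 22.9]
t: 15.3
ee_pos: [0.5614, 0.0144, 0.1773]
tcp_rot: [-3.141, -0.003, -3.069]
wrist_force: [-26.2, 2.6, 28.7]
opening: 0.0148
grip_force: 33.5
fork frame grip [0.0002 0.0003 0.0305] tip z -0.0365 F [-11.3   4.4  37. ]
```

Seated: the force rises stiffly and the grip height agrees with the collar on the fork. Next I'll release, rise, and work out the keeper moves.

```bash
echo '{"dx":[0.0008,0,0,0,0,0,0],"dy":[0,0,0,0,0,0,0],"dz":[-0.0018,0,0,-0.01,-0.025,-0.03,0],"turn":[0,0,0,0,0,0,0]}' | python3 nudge.py 0.03
python3 - <<'E'
from h import *
x=np.load("x.npy");M=frame(x[3]);Rm=R.from_euler('xyz',[np.pi,0,np.pi+x[3]]).as_matrix()
P=lambda k:(lambda y:fk(y)[1](.033))(np.r_[x[:5],k])
print(to(P(x[5])+[0,0,.054],np.pi+x[3]))
ks=np.linspace(x[5],0,11)
for a,b in zip(ks,ks[1:]): print((Rm.T@(P(b)-P(a))).round(4))
E
```

```text
t: 16.0
ee_pos: [0.5639, 0.0139, 0.2462]
tcp_rot: [-3.14, 0.007, -3.069]
wrist_force: [0.1, -0.5, 0.7]
opening: 0.0301
grip_force: 0.0
(array([-0.0267, -0.0371,  0.0527]), np.float64(0.0009469076669343934))
[ 0.0007 -0.005   0.0003]
[ 0.0014 -0.0049  0.0006]
[ 0.002  -0.0046  0.0009]
[ 0.0026 -0.0042  0.0012]
[ 0.0031 -0.0037  0.0015]
[ 0.0036 -0.0032  0.0017]
[ 0.004  -0.0025  0.0019]
[ 0.0043 -0.0019  0.002 ]
[ 0.0045 -0.0011  0.0021]
[ 0.0046 -0.0004  0.0021]
```

```bash
echo '{"dx":[-0.013,-0.0137,0,0,0,0,0],"dy":[-0.0185,-0.0186,0,0,0,0,0],"dz":[0,0,0,0.025,0.015,0.01,0],"turn":[0,0,0,0,0,0,0]}' | python3 nudge.py
python3 - <<'E'
from h import *
x=np.load("x.npy")
print(to(fk(x)[1](.033)+[0,0,.054],np.pi+x[3]))
E
```

```text
t: 16.7
ee_pos: [0.5902, -0.0203, 0.1894]
tcp_rot: [3.141, -0.003, -3.069]
wrist_force: [0.1, 0.7, 1.6]
opening: 0.0297
grip_force: 0.0
(array([-0.0031, -0.0013, -0.0044]), np.float64(0.0012439377854596145))
```

```bash
echo '{"dx":[-0.002,0,0,0],"dy":[-0.001,0,0,0],"dz":[-0.001,0,0,0],"turn":[0,0,0,0]}' | python3 nudge.py 0.002 25;  python3 - <<'E'
from h import *
x=np.load("x.npy")
print(to(fk(x)[1](.033)+[0,0,.054],np.pi+x[3]))
E
```

```text
t: 17.1
ee_pos: [0.594, -0.0217, 0.1932]
tcp_rot: [-3.141, 0.002, -3.069]
wrist_force: [0.1, 0.7, 2.9]
opening: 0.0089
grip_force: 25.8
(array([ 0.0004,  0.0005, -0.0006]), np.float64(0.0010051890897635474))
```

Gripping the post (opening 8.9 mm). I'll swing the keeper shut.

```bash
echo '{"dx":[0.0007,0.0014,0.002,0.0026,0.0031,0],"dy":[-0.005,-0.0049,-0.0046,-0.0042,-0.0037,0],"dz":[0.0003,0.0006,0.0009,0.0012,0.0015,0],"turn":[0,0,0,0,0,0]}' | python3 nudge.py; echo '{"dx":[0.0036,0.004,0],"dy":[-0.0032,-0.0025,0],"dz":[0.0017,0.0019,0],"turn":[0,0,0]}' | python3 nudge.py; echo '{"dx":[0.0043,0.0045,0.0046,0],"dy":[-0.0019,-0.0011,-0.0004,0],"dz":[0.002,0.0021,0.0021,0],"turn":[0,0,0,0]}' | python3 nudge.py
python3 - <<'E'
from h import *
x=np.load("x.npy");x[5]=0
print(to(fk(x)[1](.033)+[0,0,.054]))
E
```

```text
t: 17.7
ee_pos: [0.5847, -0.0454, 0.1879]
tcp_rot: [-3.141, -0.001, -3.07]
wrist_force: [-0.8, -0.7, 5.7]
opening: 0.0087
grip_force: 26.1
t: 18.0
ee_pos: [0.5771, -0.0507, 0.1841]
tcp_rot: [3.14, -0.001, -3.069]
wrist_force: [-2.4, 4.7, 6.9]
opening: 0.0092
grip_force: 26.3
t: 18.4
ee_pos: [0.5646, -0.0545, 0.1781]
tcp_rot: [3.139, 0.001, -3.069]
wrist_force: [1.3, 7.6, 5.9]
opening: 0.0085
grip_force: 26.3
(array([-0.0004, -0.0004, -0.0013]), None)
```

```bash
echo '{"dx":[0.0023,0.0023,0],"dy":[0,0,0],"dz":[0.001,0.001,0],"turn":[0,0,0]}' | python3 nudge.py; echo '{"dx":[0.0023,0],"dy":[0,0],"dz":[0.001,0],"turn":[0,0]}' | python3 nudge.py
```

```text
t: 18.7
ee_pos: [0.5635, -0.0546, 0.178]
tcp_rot: [3.139, 0.01, -3.068]
wrist_force: [18.2, 12.4, 4.6]
opening: 0.0088
grip_force: 26.3
t: 18.9
ee_pos: [0.5629, -0.0547, 0.178]
tcp_rot: [3.14, 0.014, -3.067]
wrist_force: [25.9, 13.2, 4.3]
opening: 0.0085
grip_force: 26.3
```

The stop is reached. I'll release, rise away and check by colour centroids.

```bash
echo '{"dx":[-0.004,0,0,0,0,0,0.04,0.045,0.045,0],"dy":[0,0,0,0,0,0,0,0,-0.01,0],"dz":[-0.002,0,0,-0.02,-0.04,-0.04,0,0,0,0],"turn":[0,0,0,0,0,0,0,0,0,0]}' | python3 nudge.py 0.025
python3 - <<'E'
from h import *
import cv2
x=np.load("x.npy");x[4]=x[5]=0;arm,post,loc,M=fk(x)
for n in("top","side"):
    im=eyes.camera(n);h=cv2.cvtColor(im,cv2.COLOR_RGB2HSV)
    for nm,p,lo,hi in(("orange",loc([0,0,.028]),(8,150,90),(22,255,255)),("red",post(.022),(0,170,60),(5,255,255)),("handle",loc([0,.042,.012]),(0,0,0),(180,255,60))):
        c=proj(n,p);u,v=c.astype(int);m=cv2.inRange(h[v-12:v+13,u-12:u+13],lo,hi)
        ys,xs=np.nonzero(m);print(n,nm,"pred",c.round(1),"seen",(xs.mean()+u-12,ys.mean()+v-12,len(xs)) if len(xs) else None)
    # block, blue pin
    a=im; cv2.imwrite(f"pics/end_{n}.png",im[:,:,::-1])
E
```

```text
t: 19.9
ee_pos: [0.4291, -0.0751, 0.2763]
tcp_rot: [-3.141, -0.002, -3.071]
wrist_force: [0.3, -0.3, 0.0]
opening: 0.0251
grip_force: 0.0
top orange pred [276. 219.] seen (np.float64(276.1707317073171), np.float64(219.26829268292684), 41)
top red pred [305.5 215.1] seen (np.float64(305.42857142857144), np.float64(215.71428571428572), 7)
top handle pred [258.  218.5] seen (np.float64(258.0), np.float64(218.84126984126985), 63)
side orange pred [297.8 203.8] seen (np.float64(297.1363636363636), np.float64(204.37878787878788), 66)
side red pred [308.2 189.1] seen (np.float64(308.2916666666667), np.float64(188.45833333333334), 24)
side handle pred [287.1 219. ] seen (np.float64(287.2063492063492), np.float64(219.63492063492063), 126)
```

Knob, post and handle all lie within 1 px of their closed positions, and the robot is clear.

```bash
python3 -c "
from workcell import bot, eyes, probe_bus
print(bot.job_done())"
```

```text
the job is handed in; nothing more can be done
None
```

The job is handed in: roller arm home, orange pin pushed down until it seated, keeper swung onto its stop over the collar, and everything let go after about 20 s. The knob, thumb post and handle were each within 1 px of their closed positions in both cameras. I didn't check the blue pin or the other items at the end, though I felt no contact with them.

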